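# Lock and tug-test the centrifuge rotor

### The arm

A 6-joint arm with a two-finger parallel gripper is mounted at the origin on a cart in front of the work surface, level with it; the furniture and walls round the work are solid. World frame = base frame: x ahead of the robot, y to its left, z up, the work surface at z = 0. Lengths are in mm, angles in rad, forces in N, time in s.
With the tool pointing down it reaches from about 150 to 775 mm from the base axis. Payload 6.1 kg.
Tool frame: the origin (TCP) lies at the centre of the arm's flange, where the gripper is bolted on; the fingertips stand 173 mm ahead of it and the grasp point (between the pads) lies 155 mm ahead of it; z points along the fingers, y is the line along which they close (so a half turn about z gives the same grasp; the last joint's range is limited). The gripper opens to 85 mm and grips with 20 to 120 N. Pads are 22 mm wide; open, the fingers measure 114 mm over their backs; the gripper's body (76 mm by 85 mm) begins 54 mm behind the grasp point. The pads swing forward as they close: fully open they stand 13 mm farther back than shut.
Start: joints at [1.114, 0.126, -0.04, 1.405, 0, 1.571], TCP at [231.558, 471.158, 404.695] pointing down, gripper open.
Joint ranges: [-2.72, 2.72], [-0.95, 1.95], [-1.27, 1.35], [-1.78, 2.02], [-1.46, 1.47], [-3.14, 3.14]. Speed limits (rad/s): [2.39, 2.39, 3.01, 3.14, 3.14, 3.14].

### API

Orientations are given as [roll, pitch, yaw] about the fixed x, y, z axes, in that order (R = Rz(yaw) Ry(pitch) Rx(roll)).
In Python, from plant import * gives the robot as it stands. The module is installed in compiled form; this text tells all that it offers.
- The arm moves only by the tool jog_arm, never from a script. Its argument "series" is text: rows parted by semicolons, each of 6 numbers parted by spaces: the shift along the world's x, y, z as a fraction of full scale, then the turn, a rotation vector about the world's x, y, z as a fraction of full scale. In form: x y z wx wy wz; .... A call has 1 to 10 rows; each row is the pose to reach, as a shift and turn from the pose commanded when the call began; what a row does not reach only later rows make up. Full scale, the value 1, is 0.3 m for a shift and 45 degrees for a turn. A row lasts 1/8 s, in which the tool goes at most 62.5 mm and 10.7 degrees, less where a joint would pass 70% of its speed; a pose out of reach is approached as far as the arm can. A call with a number of a shift or a turn outside -1 to 1 is refused whole. A call with a gripper value outside its range is refused whole. "hand" is the opening in per cent of the stroke, from 0 (shut) to 100 (fully open), set as the call begins (left out, the last holds). The fingers move at their own pace and stop on an object; "grip_force" is the grip in N (left out, the last holds). Time passes only in rows, so rows that repeat a pose let the fingers close. It gives the time, the measured TCP pose, the force, the opening and the grip force at its end, in the units of the state.
- state(): the state, without advancing time (a new reading comes with each control period).
- grab_frame(name): name is "side" or "top" or "wrist"; returns a dict with "img" (400x640x3 uint8, red, green, blue), "depth" (400x640 float32, mm along the optical axis (not along the pixel's ray), 0 where there is no reading), "vertical_fov" (degrees; the focal length in pixels is half the picture's height over the tangent of half this angle, whatever the lens; pixels are square), "cx", "cy" (the principal point, pixels), "dist" ([k1, k2, p1, p2, k3] as OpenCV has them; the pictures are not rectified), "R" (3x3) and "t" (3): a world point X has camera coordinates R X + t. Camera axes: x right, y down, z forward; pixel columns grow to the right and rows downward; lengths in mm; the calibration is good to about 2 mm. A picture is of the moment at which its call begins.
- finish_job(): hands the job in; it is judged then, once.
The state is a dict: "t": time; "qpos": joint angles; "joint_vel": joint speeds; "joint_torque": joint torques, N m; "tcp_pos": TCP position; "tcp_rot": TCP orientation; "ft_force": force on the tool from outside, world axes, zero at the start; "ft_torque": the same for the moment, N m; "finger_gap": opening from 0.0 (shut) to 1.0 (fully open); "grasp_force": force on a finger pad.
Only numpy, scipy, OpenCV 4.12 (cv2) and the standard library are available. Lean on these libraries where they do the work, as an engineer would, in place of code of your own. Each camera call takes 0.05 s, during which the arm holds its last target. There are 200 camera calls.

### The job

The centrifuge's rotor has been set on its spindle but not secured. Turn the winged lock knob on it clockwise to its stop, then prove that the rotor is retained by pulling straight up on the knob with about 15 N (no more than 25 N) for about a second. Let it settle back down, let go and shut the lid fully; leave the things around the machine alone.

Things in the scene. Friction and masses are not known exactly. Their poses are not given: they have to be found in the camera images.
- centrifuge: Small white bench microcentrifuge, 202 mm deep, 190 mm wide, deck 100 mm high, with a round steel chamber (140 mm across) holding an aluminium rotor (116 mm across, sloping top with 12 tube places). It is fixed to the cart top. Origin: on the cart top under the rotor's axis; its x axis points from the control panel (front, 95 mm ahead of the axis) to the lid hinge at the back, y to its left, z up.
- knob_grip (a point): Centre of the black wing of the rotor's lock knob, 113 mm above the cart, on the rotor axis. The wing is an upright bar 58 mm long, 14 mm thick, from 98 to 125 mm height (a round 41 mm hub and the rotor's top, 86 mm high, lie under it). Its x axis runs along the wing (the end with the white line is -x), y across it, z up.
- lock_knob (a joint): Turn of the lock knob in rad: 0 is fully unlocked (white line at the red dot), it grows clockwise seen from above and stops at 1.2, fully locked (white line at the green dot). Friction holds it where it is left (0.08 N m). It grips the spindle only over the last half of its turn. With the machine facing as its frame says, the wing's heading is 0.6 - value about the machine's z.
- rotor (a joint): Height of the rotor above its seat on the spindle, m. Unlocked it lifts off freely; rotor and knob weigh 0.44 kg. Locked it has 1.5 mm of play and is then held; the spindle stands on rubber mounts that give about 1 mm for each 4 N.
- lid (a joint): Opening of the lid in rad: 0 shut, about 1.75 standing open. A stiff hinge (about 0.36 N m) holds it wherever it is left.
- lid_hinge (a point): Middle of the lid's hinge line, 88 mm behind the rotor axis and 106 mm above the cart; the line runs along the machine's y.
- lid_grip (a point): Middle of the lid's black grip bar: a round bar 12 mm thick, 72 mm of it straight, along the machine's y. It is 213 mm out from the hinge line along the lid and 12 mm toward the lid's outer side, with a 31 mm gap between the bar and the lid's edge. When the lid is shut it stands 118 mm above the cart, 125 mm ahead of the rotor axis and clear of the front panel. The lid is 176 mm by 172 mm and 28 mm thick, grey with a clear round window.
- cross_pin: Steel cross pin at the top of the spindle, hidden in the knob's hub, 98 mm above the cart; it holds the locked rotor down. Origin on the rotor axis at cart height.
- lock_catches: The two steel catches hidden in the lock knob's hub, which turn with it and bear on the spindle's cross pin when the locked rotor is pulled up. Origin on the rotor axis at cart height.
- jar_a_mid (a point): Bystander: specimen jar with red screw lid, 66 mm across, 84 mm high; its middle.
- jar_b_mid (a point): Bystander: a second such jar; its middle.
- cup_a_mid (a point): Bystander: white and blue specimen cup, 72 mm across, 82 mm high; its middle.
- vial_a_mid (a point): Bystander: small jar with red lid, 46 mm across, 73 mm high; its middle.
- forceps_b: Bystander: steel forceps, 136 mm long, lying on the cart.
- marker_a: Bystander: marker pen, 136 mm long, lying on the cart.

How it is judged:
By the outcome, as a careful person would: the job done as asked, in the order asked, and still so for the second after the job is handed in, with the robot touching nothing.
It also fails if it takes over 59 s, if anything falls off the work surface, if the arm or the gripper's body presses on something with over 40 N, if the wrist force passes 120 N, or if a joint passes its speed limit or range.

## Working session

There is one attempt and no reset: what is moved stays moved. The work goes in short steps, Python scripts to look and compute and a tool call to move; the robot and the scene stay as the last step left them, time stands still between calls to the robot, and variables do not carry over. Pictures are saved under pics/ and viewed, at most 10 in all, crops included, and the job is handed in when it is done.

Besides the shell and the picture viewer there is one more tool, called as name(argument=value, ...) on one line, values as JSON. jog_arm: Moves the arm, as the interface text tells. Its arguments: {"type":"object","properties":{"series":{"type":"string"},"hand":{"type":"number"},"grip_force":{"type":"number"}},"required":["series"]}

```bash
mkdir -p pics
cat > h.py <<'E'
from plant import *
import numpy as np, cv2
def cam(n):
    f=grab_frame(n); h=f["img"].shape[0]; fl=h/2/np.tan(np.radians(f["vertical_fov"])/2)
    f["K"]=np.array([[fl,0,f["cx"]],[0,fl,f["cy"]],[0,0,1]]); f["R"]=np.array(f["R"]); f["t"]=np.array(f["t"]); f["dist"]=np.array(f["dist"],float); return f
def rays(f,uv):
    p=cv2.undistortPoints(np.array(uv,float).reshape(-1,1,2),f["K"],f["dist"]).reshape(-1,2)
    return np.c_[p,np.ones(len(p))]
def onz(f,uv,z):
    d=rays(f,uv)@f["R"]; c=-f["R"].T@f["t"]; return c+d*((z-c[2])/d[:,2])[:,None]
def cloud(f):
    v,u=np.mgrid[0:400,0:640]; d=f["depth"].ravel()
    P=(rays(f,np.c_[u.ravel(),v.ravel()])*d[:,None]-f["t"])@f["R"]; P[d==0]=np.nan
    return P.reshape(400,640,3)
def save(f,n,crop=None,s=1):
    i=f["img"][:,:,::-1]
    if crop: i=i[crop[1]:crop[3],crop[0]:crop[2]]
    cv2.imwrite("pics/"+n,cv2.resize(i,None,fx=s,fy=s,interpolation=cv2.INTER_CUBIC))
E
python3 - <<'E'
from h import *
for n in("top","side"):
    f=cam(n); save(f,n+"0.png"); print(n,-f["R"].T@f["t"],f["R"].round(2).tolist())
s=state(); print(s)
E
```

```text
top [ 417.90314849    7.06901724 1021.30590732] [[0.01, -1.0, 0.02], [-1.0, -0.01, -0.1], [0.1, -0.02, -0.99]]
side [683.02471276 536.14672267 919.69863003] [[-0.94, 0.33, 0.0], [0.27, 0.78, -0.56], [-0.19, -0.53, -0.83]]
{'t': 0.1, 'qpos': array([ 1.11397412e+00,  1.26312080e-01, -4.04933833e-02,  1.40541140e+00,
        1.55172122e-05,  1.57078557e+00]), 'joint_vel': array([ 0.00107962, -0.00150962,  0.00050632,  0.00045696, -0.00086559,
        0.00086356]), 'joint_torque': array([-1.10032168e-03, -4.36911178e+01,  3.53602302e+01,  1.38262444e-02,
        5.38222719e-05,  5.18871090e-06]), 'tcp_pos': array([231.52096374, 471.05681798, 404.01639873]), 'tcp_rot': array([-3.14017211e+00, -1.55324772e-05,  2.68478118e+00]), 'ft_force': array([-0.89420426,  0.41222367,  0.98947734]), 'ft_torque': array([-0.01029986, -0.01385326,  0.01835135]), 'grasp_force': 0.0, 'finger_gap': 1.0004981911402215}
```

View pics/top0.png

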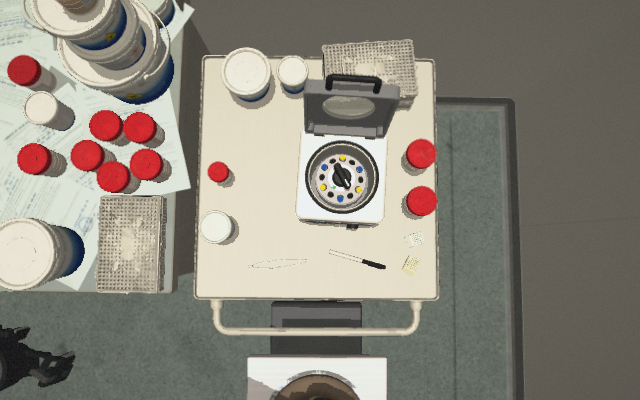

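View pics/side0.png

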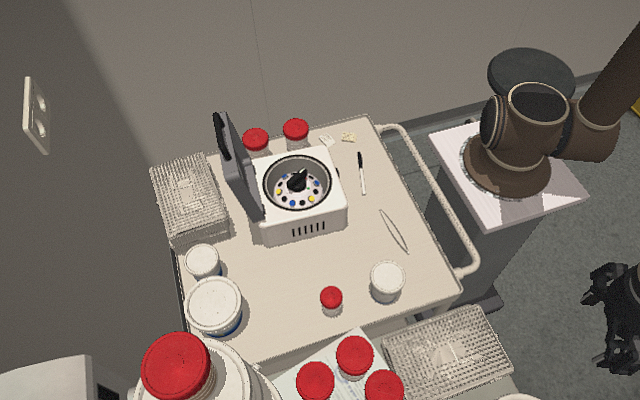

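The top view shows the machine facing the robot. The rotor is at about (342,177), the black wing on it, and the lid stands open with its grip bar at about (354,82). The jars are to the right at (421,153) and (421,200).

Run:
```python
from h import *
for n,c,s in(("top",(270,60,410,240),0),):
    f=cam(n); P=cloud(f); im=f["img"].astype(int); hsv=cv2.cvtColor(f["img"],cv2.COLOR_RGB2HSV)
    save(f,n+"1.png",(290,125,395,230),5.5)
    # chamber dark ring ellipse / deck outline
    g=im.max(2)
    u,v=np.meshgrid(np.arange(640),np.arange(400))
    deck=((im.min(2)>190)&(abs(P[...,2]-100)<8)&(u>285)&(u<400)&(v>120)&(v<235)).astype(np.uint8)
    cs=cv2.findContours(deck,cv2.RETR_EXTERNAL,cv2.CHAIN_APPROX_NONE)[0]; c=max(cs,key=cv2.contourArea)
    pts=onz(f,c.reshape(-1,2),100); r=cv2.minAreaRect(pts[:,:2].astype(np.float32)); print("deck rect",r, "box",cv2.boxPoints(r).round(0).tolist(),"medz",np.median(P[...,2][deck>0]))
    # hole
    cs,h=cv2.findContours(deck,cv2.RETR_CCOMP,cv2.CHAIN_APPROX_NONE)
    hs=[c for c,hh in zip(cs,h[0]) if hh[3]>=0]; c=max(hs,key=cv2.contourArea)
    q=onz(f,c.reshape(-1,2),100)[:,:2].astype(np.float32); print("hole",cv2.minEnclosingCircle(q),q.mean(0),cv2.fitEllipse(q))
    wing=((g<70)&(u>320)&(u<365)&(v>155)&(v<200)&(P[...,2]>110)).astype(np.uint8)
    n_,l,st,ce=cv2.connectedComponentsWithStats(wing); k=1+np.argmax(st[1:,4]); vv,uu=np.where(l==k)
    q=onz(f,np.c_[uu,vv],125)[:,:2].astype(np.float32); r=cv2.minAreaRect(q); print("wing",r,cv2.boxPoints(r).round(0).tolist(),len(q),"z",np.nanpercentile(P[...,2][l==k],[10,50,90]))
    bar=((g<60)&(u>315)&(u<395)&(v>68)&(v<100)); print("bar",np.nanmedian(P[bar],0),np.nanpercentile(P[bar],[2,98],axis=0).round().tolist(),bar.sum())
```

```text
deck rect ((558.090087890625, -49.996063232421875), (187.41024780273438, 196.65545654296875), 86.7596664428711) box [[455.0, -138.0], [651.0, -149.0], [662.0, 38.0], [465.0, 49.0]] medz 100.71823114382408
hole ((554.8435668945312, -50.488826751708984), 81.98873901367188) [554.19495  -50.301968] ((554.7278442382812, -50.10833740234375), (161.36685180664062, 161.79177856445312), 94.74375915527344)
wing ((552.7655029296875, -49.601341247558594), (56.19829177856445, 15.2037353515625), 28.698421478271484) [[524.0, -56.0], [532.0, -70.0], [581.0, -43.0], [574.0, -29.0]] 163 z [119.37242898 124.66178461 127.00974123]
bar [686.55080538 -57.16965322 317.00974735] [[678.0, -102.0, 280.0], [694.0, -11.0, 322.0]] 428
```

View pics/top1.png

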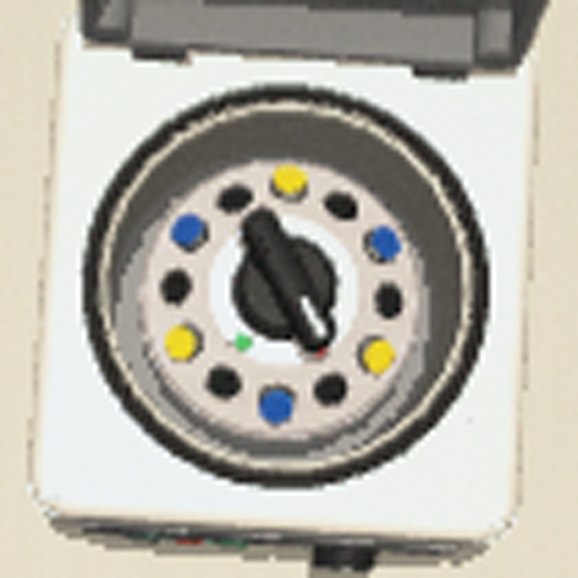

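jog_arm(series="0.13 -0.22 0 0 0 0.15;0.27 -0.43 0 0 0 0.31;0.4 -0.65 0 0 0 0.46;0.54 -0.87 0 0 0 0.62;0.54 -0.87 0 0 0 0.62;0.54 -0.87 0 0 0 0.62;0.54 -0.87 0 0 0 0.62", hand=100)

```text
t: 1.02
tcp_pos: [393.6, 210.0, 404.5]
tcp_rot: [3.141, -0.001, -3.113]
ft_force: [-0.5, -0.1, 1.4]
finger_gap: 0.998
grasp_force: 0.0
```

```bash
python3 -c "
from h import *
s=state();print(s['t'],s['qpos'].round(3),s['tcp_pos'],s['tcp_rot'])"
```

```text
1.025 [ 0.49  -0.023 -0.198  1.397  0.     0.461] [393.57127139 209.97898694 404.52536209] [ 3.14141643e+00 -5.84435491e-04 -3.11251483e+00]
```

jog_arm(series="0.13 -0.22 0 0 0 0.15;0.27 -0.43 -0.05 0 0 0.31;0.4 -0.65 -0.1 0 0 0.46;0.533 -0.867 -0.15 0 0 0.62;0.533 -0.867 -0.21 0 0 0.62;0.533 -0.867 -0.21 0 0 0.62;0.533 -0.867 -0.21 0 0 0.62;0.533 -0.867 -0.21 0 0 0.62")

```text
t: 2.02
tcp_pos: [553.3, -48.2, 342.6]
tcp_rot: [-3.141, 0.001, -2.622]
ft_force: [0.9, 0.2, 0.0]
finger_gap: 1.0
grasp_force: 0.0
```

Run:
```python
from h import *
s=state();print(s['t'],s['qpos'].round(3),s['tcp_pos'],s['tcp_rot'])
f=cam("wrist"); save(f,"w1.png"); 
print(-f["R"].T@f["t"])
for n in("wrist",):
  P=cloud(f); g=f["img"].max(2); m=((g<75)&(abs(P[...,2]-122)<10)&(np.hypot(P[...,0]-553,P[...,1]+50)<40)).astype(np.uint8)
  vv,uu=np.where(m>0); print(len(vv), "img centroid",uu.mean(),vv.mean())
  q=onz(f,np.c_[uu,vv],125)[:,:2].astype(np.float32); print(cv2.minAreaRect(q),cv2.boxPoints(cv2.minAreaRect(q)).tolist())
```

```text
2.025 [-0.087  0.189 -0.101  1.28   0.    -0.607] [553.2544143  -48.18337415 342.56908066] [-3.14122808e+00  9.44484237e-04 -2.62183841e+00]
[483.27674721 -88.68910165 312.48440668]
1478 img centroid 317.7212449255751 222.1725304465494
((551.4677124023438, -49.20079803466797), (59.16493606567383, 13.506131172180176), 29.215167999267578) [[522.3522338867188, -57.745697021484375], [528.9443969726562, -69.53375244140625], [580.5831909179688, -40.65589904785156], [573.9910278320312, -28.867843627929688]]
```

View pics/w1.png

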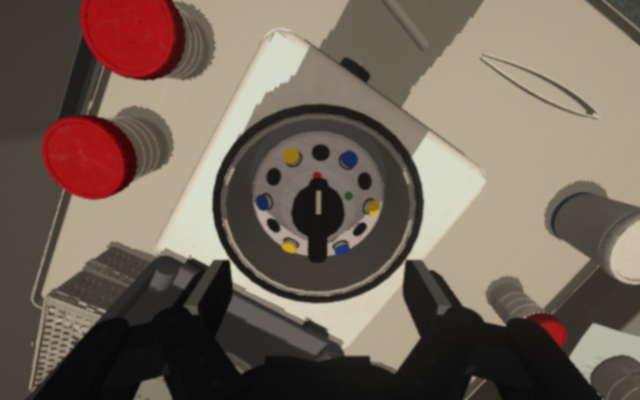

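The wrist view shows the wing upright at about (318,220), its white line at the red dot. It measures 59 x 13.5 mm, which matches the data. Next I go down onto it.

jog_arm(series="-0.004 0.002 -0.08 0 0 -0.01;-0.004 0.002 -0.15 0 0 -0.01;-0.004 0.002 -0.19 0 0 -0.01;-0.004 0.002 -0.22 0 0 -0.01;-0.004 0.002 -0.22 0 0 -0.01;-0.004 0.002 -0.22 0 0 -0.01")

```text
t: 2.82
tcp_pos: [552.5, -49.3, 276.4]
tcp_rot: [-3.141, 0.001, -2.632]
ft_force: [0.0, 0.3, -0.4]
finger_gap: 0.998
grasp_force: 0.0
```

jog_arm(series="0 0 0 0 0 0;0 0 0 0 0 0;0 0 0 0 0 0;0 0 0 0 0 0;0 0 0 0 0 0;0 0 0 0 0 0;0 0 0 0 0 0;0 0 0 0 0 0", hand=0, grip_force=60)

```text
t: 3.82
tcp_pos: [552.2, -49.1, 275.8]
tcp_rot: [3.141, 0.0, -2.632]
ft_force: [-2.0, 4.2, 4.3]
finger_gap: 0.148
grasp_force: 61.4
```

jog_arm(series="0 0 0 0 0 -0.1;0 0 0 0 0 -0.21;0 0 0 0 0 -0.33;0 0 0 0 0 -0.44;0 0 0 0 0 -0.56;0 0 0 0 0 -0.67;0 0 0 0 0 -0.78;0 0 0 0 0 -0.89;0 0 0 0 0 -0.89;0 0 0 0 0 -0.89")

```text
t: 5.08
tcp_pos: [552.2, -49.0, 275.7]
tcp_rot: [3.14, -0.0, 2.952]
ft_force: [-1.2, 4.6, 5.1]
finger_gap: 0.146
grasp_force: 61.5
```

```bash
python3 -c "
from h import *
s=state();print(s)"
```

```text
{'t': 5.075, 'qpos': array([-0.08871853,  0.21105125, -0.22203441,  1.13803325,  0.00124409,
        0.10065818]), 'joint_vel': array([ 0.00074237, -0.00086294,  0.00083861,  0.00038825,  0.00134126,
       -0.00022029]), 'joint_torque': array([ -2.76905671, -45.48869491,  33.59699965,  -1.17824268,
        -1.43566802,  -0.07327016]), 'tcp_pos': array([552.15691063, -48.96297538, 275.71892953]), 'tcp_rot': array([ 3.14038727e+00, -4.45962718e-04,  2.95221601e+00]), 'ft_force': array([-1.18839544,  4.64479785,  5.07854578]), 'ft_torque': array([ 1.05232922,  0.48426085, -0.1063294 ]), 'grasp_force': 61.54708032030612, 'finger_gap': 0.1457726061092239}
```

jog_arm(series="0 0.002 0 0 0 -0.1;0 0.003 0 0 0 -0.2;0 0.003 0 0 0 -0.3;0 0.003 0 0 0 -0.4;0 0.003 0 0 0 -0.5;0 0.003 0 0 0 -0.54;0 0.003 0 0 0 -0.54")

```text
t: 5.95
tcp_pos: [552.2, -48.4, 275.7]
tcp_rot: [3.142, -0.0, 2.528]
ft_force: [-3.0, 2.8, 5.0]
finger_gap: 0.147
grasp_force: 61.5
```

```bash
python3 -c "
from h import *
s=state();print(s['ft_torque'],s['tcp_rot'],s['joint_torque'],s['qpos'])"
```

```text
[ 0.70748941  0.54879044 -0.06803579] [ 3.14155301e+00 -1.57781205e-04  2.52830935e+00] [-1.79964557e+00 -4.54933190e+01  3.35276055e+01 -1.14935473e+00
 -9.50268880e-01  1.13159692e-02] [-8.74741909e-02  2.10981624e-01 -2.22135746e-01  1.13779553e+00
  1.13478092e-04  5.25809112e-01]
```

jog_arm(series="0 0 0 0 0 -0.03;0 0 0 0 0 -0.06;0 0 0 0 0 -0.06")

```text
t: 6.32
tcp_pos: [552.2, -48.4, 275.7]
tcp_rot: [3.142, -0.0, 2.481]
ft_force: [-2.6, 3.7, 4.2]
finger_gap: 0.145
grasp_force: 61.6
```

```bash
python3 -c "
from h import *
s=state();print(s['ft_torque'],s['tcp_rot'],s['joint_torque'],s['qpos'])"
```

```text
[0.80273102 0.52763999 0.35254011] [ 3.14156538e+00 -1.13605345e-04  2.48100536e+00] [ -2.32134752 -45.44437051  33.57547402  -1.23264156  -1.00450985
   0.40582974] [-8.73926130e-02  2.10989610e-01 -2.22175501e-01  1.13771187e+00
  8.45233703e-05  5.73194676e-01]
```

jog_arm(series="0 0 0 0 0 -0.03;0 0 0 0 0 -0.06;0 0 0 0 0 -0.06")

```text
t: 6.7
tcp_pos: [552.3, -48.3, 275.7]
tcp_rot: [-3.142, 0.0, 2.435]
ft_force: [-2.3, 3.9, 6.2]
finger_gap: 0.152
grasp_force: 71.3
```

```bash
python3 -c "
from h import *
s=state();print(s['ft_torque'],s['tcp_rot'],s['joint_torque'],s['qpos'])"
```

```text
[0.68212951 0.63298727 1.66379575] [-3.14152081e+00  5.44099046e-05  2.43465484e+00] [ -3.4324991  -45.38823009  33.604846    -1.29798017  -0.91803186
   1.69547416] [-8.72348361e-02  2.10975629e-01 -2.22176556e-01  1.13764157e+00
 -9.00818906e-05  6.19702983e-01]
```

jog_arm(series="0 0 0 0 0 0.03;0 0 0.003 0 0 0.03;0 0 0.006 0 0 0.03;0 0 0.01 0 0 0.03;0 0 0.01 0 0 0.03;0 0 0.01 0 0 0.03")

```text
t: 7.45
tcp_pos: [552.2, -48.4, 278.1]
tcp_rot: [-3.141, -0.001, 2.457]
ft_force: [-0.3, 3.6, -5.5]
finger_gap: 0.15
grasp_force: 62.8
```

```bash
python3 -c "
from h import *
s=state();print(s['ft_force'],s['ft_torque'],s['tcp_rot'],s['tcp_pos'])"
```

```text
[-0.27516937  3.64764289 -5.46937118] [ 0.90102726 -0.0069025   1.12857631] [-3.14120079e+00 -7.49721812e-04  2.45699657e+00] [552.19667555 -48.41442414 278.13185356]
```

jog_arm(series="0 0 0.003 0 0 0;0 0 0.006 0 0 0;0 0 0.008 0 0 0;0 0 0.008 0 0 0")

```text
t: 7.95
tcp_pos: [552.2, -48.4, 280.7]
tcp_rot: [-3.141, -0.001, 2.457]
ft_force: [1.0, 4.3, -8.5]
finger_gap: 0.151
grasp_force: 62.3
```

jog_arm(series="0 0 0.003 0 0 0;0 0 0.006 0 0 0;0 0 0.006 0 0 0;0 0 0.006 0 0 0")

```text
t: 8.45
tcp_pos: [552.2, -48.4, 282.4]
tcp_rot: [-3.141, -0.001, 2.457]
ft_force: [1.9, 4.4, -15.2]
finger_gap: 0.15
grasp_force: 61.3
```

jog_arm(series="0 0 0 0 0 0;0 0 0 0 0 0;0 0 0 0 0 0;0 0 0 0 0 0;0 0 0 0 0 0;0 0 0 0 0 0;0 0 0 0 0 0;0 0 0 0 0 0;0 0 0 0 0 0")

```text
t: 9.57
tcp_pos: [552.1, -48.4, 282.8]
tcp_rot: [-3.141, -0.0, 2.457]
ft_force: [1.0, 5.2, -17.1]
finger_gap: 0.145
grasp_force: 61.1
```

jog_arm(series="0 0 -0.004 0 0 0;0 0 -0.008 0 0 0;0 0 -0.012 0 0 0;0 0 -0.016 0 0 0;0 0 -0.02 0 0 0;0 0 -0.021 0 0 0;0 0 -0.021 0 0 0;0 0 -0.021 0 0 0")

```text
t: 10.58
tcp_pos: [552.0, -48.4, 278.4]
tcp_rot: [3.141, 0.001, 2.457]
ft_force: [-4.6, 4.9, -4.4]
finger_gap: 0.153
grasp_force: 62.7
```

jog_arm(series="0 0 0 0 0 0;0 0 0 0 0 0;0 0 0 0 0 0;0 0 0 0 0 0")

```text
t: 11.08
tcp_pos: [552.1, -48.4, 278.4]
tcp_rot: [3.141, 0.001, 2.457]
ft_force: [-5.0, 5.2, -3.8]
finger_gap: 0.149
grasp_force: 62.7
```

Run:
```python
from h import *
s=state();print(s['ft_force'],s['ft_torque'],s['tcp_pos'])
```

```text
[-5.04511274  5.15228876 -3.81672253] [0.98135601 1.0244159  1.16313411] [552.05518567 -48.444517   278.40746806]
```

jog_arm(series="0 0 -0.004 0 0 0;0 0 -0.008 0 0 0;0 0 -0.008 0 0 0;0 0 -0.008 0 0 0")

```text
t: 11.58
tcp_pos: [552.0, -48.4, 276.8]
tcp_rot: [3.14, 0.002, 2.457]
ft_force: [-4.9, 5.4, 1.4]
finger_gap: 0.147
grasp_force: 63.4
```

jog_arm(series="-0.002 0.002 -0.002 0 0 0.02;-0.003 0.003 -0.003 0 0 0.04;-0.003 0.003 -0.003 0 0 0.04")

```text
t: 11.95
tcp_pos: [551.6, -48.0, 276.4]
tcp_rot: [3.14, 0.004, 2.486]
ft_force: [-4.6, 3.1, 1.3]
finger_gap: 0.149
grasp_force: 61.1
```

jog_arm(series="0 0 0 0 0 0;0 0 0 0 0 0;0 0 0 0 0 0;0 0 0 0 0 0;0 0 0 0 0 0;0 0 0 0 0 0", hand=100)

```text
t: 12.7
tcp_pos: [551.4, -47.5, 273.2]
tcp_rot: [-3.141, -0.0, 2.488]
ft_force: [1.1, 0.1, -0.5]
finger_gap: 0.997
grasp_force: 0.0
```

jog_arm(series="0 0 0.08 0 0 0;0 0 0.18 0 0 0;0 0 0.25 0 0 0;0 0 0.25 0 0 0;0 0 0.25 0 0 0")

```text
t: 13.32
tcp_pos: [551.2, -47.5, 347.3]
tcp_rot: [-3.141, -0.001, 2.488]
ft_force: [0.1, -0.5, 0.1]
finger_gap: 0.999
grasp_force: 0.0
```

Run:
```python
from h import *
s=state();print(s['t'],s['qpos'].round(3),s['tcp_pos'],s['tcp_rot'])
f=cam("wrist"); save(f,"w2.png")
P=cloud(f); g=f["img"].max(2); m=((g<75)&(abs(P[...,2]-122)<10)&(np.hypot(P[...,0]-553,P[...,1]+50)<40)).astype(np.uint8)
vv,uu=np.where(m>0); q=onz(f,np.c_[uu,vv],125)[:,:2].astype(np.float32); print(len(q),cv2.minAreaRect(q),cv2.boxPoints(cv2.minAreaRect(q)).tolist(),np.nanpercentile(P[m>0][:,2],[10,50,90]))
hsv=cv2.cvtColor(f["img"],cv2.COLOR_RGB2HSV); print("green px",)
```

```text
13.325 [-0.086  0.185 -0.095  1.292 -0.     0.567] [551.19413243 -47.50949804 347.25300684] [-3.14091185e+00 -9.65499072e-04  2.48846257e+00]
1382 ((551.8331298828125, -46.56702423095703), (13.632935523986816, 59.22654342651367), 52.16188049316406) [[524.2647094726562, -33.78456115722656], [571.0386352539062, -70.11605834960938], [579.4015502929688, -59.3494873046875], [532.6276245117188, -23.017990112304688]] [122.03195392 125.01736702 126.16401483]
green px
```

View pics/w2.png

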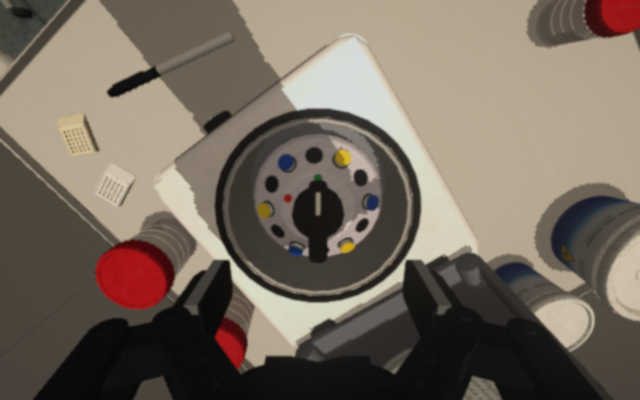

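The wing's white line is now at the green dot, (318,180), and its heading has changed by 67°. The knob is locked. Next is the lid: I raise and turn the gripper.

jog_arm(series="0 0 0.1 0 0 -0.1;0 0 0.25 0 0 -0.25;0 0 0.4 0 0 -0.45;0 0 0.51 0 0 -0.62;0 0 0.51 0 0 -0.62;0 0 0.51 0 0 -0.62", hand=60)

```text
t: 14.12
tcp_pos: [551.6, -47.5, 499.6]
tcp_rot: [-3.14, -0.001, 2.003]
ft_force: [0.0, 0.1, -0.1]
finger_gap: 0.6
grasp_force: 0.0
```

jog_arm(series="0.05 -0.02 0.02 0 0 -0.1;0.1 -0.03 0.03 0 0 -0.25;0.15 -0.03 0.03 0 0 -0.45;0.2 -0.03 0.03 0 0 -0.62;0.2 -0.03 0.03 0 0 -0.62;0.2 -0.03 0.03 0 0 -0.62")

```text
t: 14.88
tcp_pos: [611.1, -56.5, 509.2]
tcp_rot: [-3.139, -0.0, 1.517]
ft_force: [0.7, 0.2, 1.2]
finger_gap: 0.601
grasp_force: 0.0
```

Run:
```python
from h import *
s=state();print(s['t'],s['qpos'].round(3),s['tcp_pos'],s['tcp_rot'])
f=cam("wrist"); save(f,"w3.png")
P=cloud(f); g=f["img"].max(2); X,Y,Z=P[...,0],P[...,1],P[...,2]
m=(g<70)&(Z>290)&(Z<330)&(X>655)&(X<715)&(abs(Y+57)<30); print(m.sum(),np.nanpercentile(P[m],[2,50,98],axis=0).round(1))
f=cam("side"); P=cloud(f); g=f["img"].max(2); X,Y,Z=P[...,0],P[...,1],P[...,2]
m=(g<70)&(Z>290)&(Z<330)&(X>655)&(X<715)&(abs(Y+57)<30); print(m.sum(),np.nanpercentile(P[m],[2,50,98],axis=0).round(1))
```

```text
14.875 [-0.092  0.338  0.462  1.696 -0.     1.532] [611.11644305 -56.52562332 509.22602447] [-3.13947277e+00 -4.09230245e-05  1.51713303e+00]
1864 [[682.6 -85.8 315.2]
 [687.4 -55.3 319.7]
 [693.8 -28.1 321.4]]
158 [[682.6 -83.9 314.2]
 [688.7 -55.7 318.2]
 [695.  -28.8 320.5]]
```

View pics/w3.png

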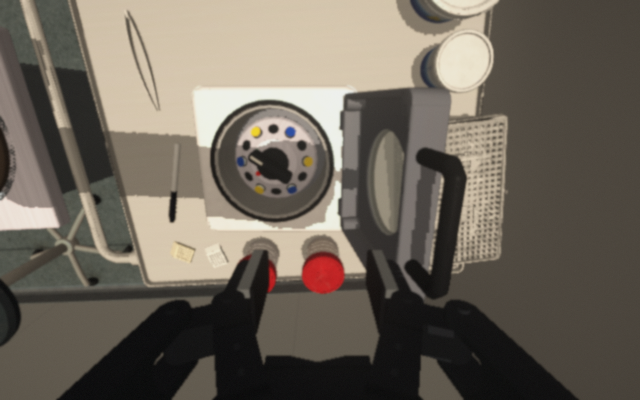

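jog_arm(series="0.13 0 0 0 0 0;0.258 0 0 0 0 0;0.258 0 0 0 0 0;0.258 0 0 0 0 0;0.258 0 -0.06 0 0 0;0.258 0 -0.1 0 0 0;0.258 0 -0.13 0 0 0;0.258 0 -0.13 0 0 0")

```text
t: 15.98
tcp_pos: [687.7, -56.5, 471.9]
tcp_rot: [3.141, 0.0, 1.515]
ft_force: [0.9, 0.9, 0.2]
finger_gap: 0.599
grasp_force: 0.0
```

jog_arm(series="0 0 0 0 0 0;0 0 0 0 0 0;0 0 0 0 0 0;0 0 0 0 0 0;0 0 0 0 0 0;0 0 0 0 0 0", hand=0, grip_force=30)

```text
t: 16.73
tcp_pos: [688.7, -56.5, 471.9]
tcp_rot: [3.14, 0.0, 1.515]
ft_force: [0.3, 0.8, 6.0]
finger_gap: 0.124
grasp_force: 29.5
```

Run:
```python
from h import *
s=state();print(s['t'],s['qpos'].round(3),s['tcp_pos'],s['tcp_rot'],s['finger_gap'])
# arc plan: hinge, from bar at grasp
yaw=-0.058; ux=np.array([np.cos(yaw),np.sin(yaw)])
ax=np.array([552.5,-49]); hi=ax+88*ux
r=np.hypot(213,12); ph=np.arctan2(12,213)
bx=s['tcp_pos'][0]; bz=s['tcp_pos'][2]-155; d=(bx-hi[0])/ux[0]
print("radius",np.hypot(d,bz-106),"expect",r, "theta",np.arctan2(bz-106,-d)-ph)
for th in np.arange(1.7,-0.01,-0.1):
    h=-r*np.cos(th+ph); z=106+r*np.sin(th+ph); p=hi+h*ux
    print(round(th,2),"shift",((p[0]-bx)/300).round(3),((p[1]-s['tcp_pos'][1])/300).round(3),((z-bz)/300).round(3))
```

```text
16.725 [-0.082  0.493  0.607  1.684 -0.     1.545] [688.74843183 -56.52692516 471.89087708] [3.14039946e+00 7.33991239e-05 1.51460420e+00] 0.12439708701085736
radius 216.3910143394009 expect 213.3377603707323 theta 1.7404646766118788
1.7 shift -0.03 0.0 -0.004
1.6 shift -0.101 0.005 0.006
1.5 shift -0.172 0.009 0.008
1.4 shift -0.242 0.013 0.003
1.3 shift -0.312 0.017 -0.008
1.2 shift -0.381 0.021 -0.027
1.1 shift -0.447 0.025 -0.052
1.0 shift -0.511 0.028 -0.084
0.9 shift -0.571 0.032 -0.122
0.8 shift -0.627 0.035 -0.166
0.7 shift -0.678 0.038 -0.215
0.6 shift -0.724 0.041 -0.269
0.5 shift -0.764 0.043 -0.327
0.4 shift -0.799 0.045 -0.39
0.3 shift -0.827 0.047 -0.455
0.2 shift -0.848 0.048 -0.523
0.1 shift -0.863 0.049 -0.592
-0.0 shift -0.87 0.049 -0.663
```

jog_arm(series="-0.03 0 0.003 0 0 0;-0.1 0.005 0.013 0 0 0;-0.17 0.009 0.015 0 0 0;-0.24 0.013 0.01 0 0 0;-0.31 0.017 -0.001 0 0 0;-0.38 0.021 -0.02 0 0 0;-0.447 0.025 -0.045 0 0 0;-0.51 0.028 -0.077 0 0 0;-0.57 0.032 -0.115 0 0 0;-0.627 0.035 -0.159 0 0 0")

```text
t: 17.98
tcp_pos: [500.5, -46.1, 423.3]
tcp_rot: [3.14, 0.0, 1.514]
ft_force: [2.7, -0.7, -0.3]
finger_gap: 0.127
grasp_force: 31.1
```

jog_arm(series="-0.051 0.003 -0.049 0 0 0;-0.097 0.006 -0.103 0 0 0;-0.137 0.008 -0.161 0 0 0;-0.172 0.01 -0.224 0 0 0;-0.2 0.012 -0.289 0 0 0;-0.221 0.013 -0.357 0 0 0;-0.236 0.014 -0.426 0 0 0;-0.242 0.014 -0.475 0 0 0;-0.242 0.014 -0.475 0 0 0")

```text
t: 19.1
tcp_pos: [428.2, -42.0, 280.0]
tcp_rot: [-3.141, 0.0, 1.514]
ft_force: [3.3, -2.4, -3.1]
finger_gap: 0.125
grasp_force: 30.9
```

jog_arm(series="0 0 -0.01 0 0 0;0 0 -0.02 0 0 0;0 0 -0.025 0 0 0;0 0 -0.025 0 0 0;0 0 -0.025 0 0 0")

```text
t: 19.73
tcp_pos: [427.8, -41.9, 274.3]
tcp_rot: [-3.142, 0.0, 1.515]
ft_force: [-2.0, -2.2, 7.3]
finger_gap: 0.129
grasp_force: 31.9
```

jog_arm(series="0 0 -0.008 0 0 0;0 0 -0.012 0 0 0;0 0 -0.012 0 0 0;0 0 -0.012 0 0 0")

```text
t: 20.23
tcp_pos: [427.5, -41.9, 273.9]
tcp_rot: [3.139, 0.001, 1.515]
ft_force: [-13.5, -1.3, 35.0]
finger_gap: 0.127
grasp_force: 34.5
```

jog_arm(series="0 0 0.012 0 0 0;0 0 0.012 0 0 0")

```text
t: 20.48
tcp_pos: [427.8, -41.9, 274.2]
tcp_rot: [3.142, 0.0, 1.514]
ft_force: [-5.5, -3.1, 10.3]
finger_gap: 0.127
grasp_force: 32.3
```

jog_arm(series="0 0 0 0 0 0;0 0 0 0 0 0;0 0 0 0 0 0;0 0 0 0 0 0", hand=40)

```text
t: 20.98
tcp_pos: [428.1, -41.8, 273.4]
tcp_rot: [-3.141, -0.0, 1.515]
ft_force: [0.6, -0.8, -0.6]
finger_gap: 0.401
grasp_force: 0.0
```

Run:
```python
from h import *
s=state();print(s['t'],s['tcp_pos'],s['ft_force'],s['finger_gap'])
f=cam("wrist"); save(f,"w4.png")
```

```text
20.975 [428.08296144 -41.7816634  273.3801913 ] [ 0.57426984 -0.84550779 -0.57677431] 0.40103112892928583
```

View pics/w4.png

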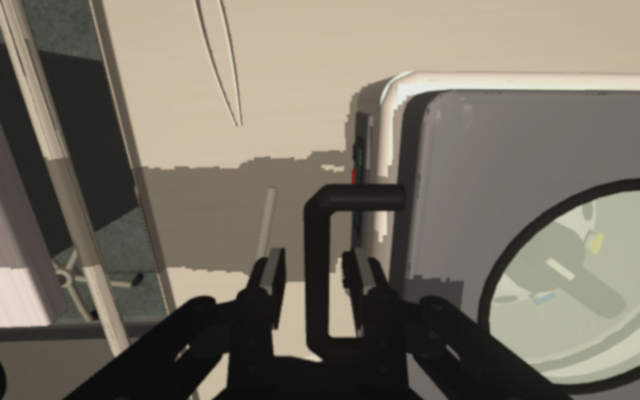

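The lid is shut. The fingers stand clear on either side of the bar, which is at about (317,270), so I can withdraw straight up.

jog_arm(series="0 0 0.05 0 0 0;0 0 0.15 0 0 0;0 0 0.3 0 0 0;0 0 0.45 0 0 0;0 0 0.45 0 0 0;0 0 0.45 0 0 0")

```text
t: 21.78
tcp_pos: [428.0, -41.8, 408.8]
tcp_rot: [3.141, 0.0, 1.515]
ft_force: [1.0, -0.4, -0.5]
finger_gap: 0.401
grasp_force: 0.0
```

Run:
```python
from h import *
f=cam("wrist"); P=cloud(f); g=f["img"].max(2); X,Y,Z=P[...,0],P[...,1],P[...,2]
m=(g<70)&(Z>90)&(Z<160)&(abs(X-428)<14)&(abs(Y+42)<28); print("bar",m.sum(),np.nanpercentile(P[m],[5,50,95],axis=0).round(1))
for x in(480,520,560,600,630):
    q=(abs(X-x)<6)&(abs(Y-25)<8)&(Z>60); print(x,q.sum(),np.nanmedian(Z[q]) if q.any() else None)
print(state()['t'],state()['tcp_pos'],state()['ft_force'])
```

```text
bar 741 [[423.7 -66.7 121.1]
 [429.  -39.9 123.9]
 [434.7 -16.5 125.5]]
480 317 134.8110321453804
520 319 134.72775093510884
560 314 134.95874576226825
600 325 134.83825057573856
630 312 134.83873771156908
21.825 [427.83907282 -41.81308765 408.08916931] [-0.10365948  0.22644734  0.11980327]
```

The top of the lid is level at 134.8 mm all along, and the top of the bar is at 124 mm, as expected when shut. I'm handing the job in.

```bash
python3 -c "
from plant import *
print(finish_job())"
```

```text
the job is handed in; nothing more can be done
None
```

The knob is locked at its stop, the rotor held a pull of about 15–17 N for just over a second, it was let back down and released, the lid is fully shut, and the job was handed in at about 22 s.

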